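# Hold a bore probe centred in a specimen

### The arm

A 6-joint arm with a two-finger parallel gripper is mounted at the origin on the work surface. World frame = base frame: x ahead of the robot, y to its left, z up, the work surface at z = 0. Lengths are in m, angles in rad, forces in N, time in s.
With the tool pointing down it reaches from about 0.35 to 0.775 m from the base axis. Payload 7.3 kg.
Tool frame: the origin (TCP) lies on the centre line of the jaws, within the pads' length; the fingertips stand 11 mm ahead of it and the grasp point (between the pads) lies 8 mm behind it; z points along the fingers, y is the direction in which the jaws open and shut (so a half turn about z gives the same grasp; the last joint's range is limited). The gripper opens to 92 mm and grips with 3 to 60 N. Pads are 19 mm wide; open, the fingers measure 130 mm over their backs; the gripper's body (75 mm by 190 mm) begins 47 mm behind the grasp point.
Start: joints at [-1.379, 0.342, 1.524, -0, 1.275, -0.146], TCP at [0.174, -0.495, 0.238] pointing down, gripper open.
Joint ranges: [-2.53, 2.53], [-0.77, 2.02], [0.04, 2.7], [-1, 4.14], [0.28, 2.66], [-3.11, 3.11]. Speed limits (rad/s): [2.57, 2.57, 3.14, 3.14, 3.14, 3.14].

### API

Orientations are given as [roll, pitch, yaw] about the fixed x, y, z axes, in that order (R = Rz(yaw) Ry(pitch) Rx(roll)).
In Python, from cell import robot gives the robot as it stands.
- The arm moves only by the tool jog_arm, never from a script. Its argument "deltas" is one flat list of numbers, 6 for each row, row after row: the shift along the world's x, y, z in units of 0.1 m (1.0 is 0.1 m), then the turn, a rotation vector about the world's x, y, z in units of 90 degrees (1.0 is 90 degrees). A call has 1 to 5 rows; each row is the pose to reach, as a shift and turn from the pose commanded when the call began; what a row does not reach only later rows make up. A row lasts 1/12 s, in which the tool goes at most 41.7 mm and 7.16 degrees, less where a joint would pass 70% of its speed; a pose out of reach is approached as far as the arm can. A call with a number of a shift or a turn outside -1 to 1 is refused whole. A call with a gripper value outside its range is refused whole. "claw" is the opening, from 0 (shut) to 1 (fully open), set as the call begins (left out, the last holds). The fingers move at their own pace and stop on an object; "newtons" is the grip in N (left out, the last holds). Time passes only in rows, so rows that repeat a pose let the fingers close. It gives the time, the measured TCP pose, the force and the opening at its end, in the units of the state.
- robot.observe(): the state, without advancing time (a new reading comes with each control period).
- robot.read_camera(name): name is "scene" or "top"; returns the picture (384x512x3 uint8, red, green, blue); there is no depth.
- robot.camera_params(name): a dict with "fx", "fy", "cx", "cy" (pixels), "R" (3x3) and "t" (3): a world point X has camera coordinates R X + t. Camera axes: x right, y down, z forward; pixel columns grow to the right and rows downward; lengths in m; the calibration is good to about 2 mm. A picture is of the moment at which its call begins. camera_params takes no time and is no camera call.
- robot.hand_in(): hands the job in, once; it reports no verdict.
The state is a dict: "time": time; "qpos": joint angles; "qvel": joint speeds; "joint_efforts": joint torques, N m; "tool_pos": TCP position; "tool_rot": TCP orientation; "contact_force": force on the tool from outside, world axes, zero at the start; "torque": the same for the moment, N m; "opening": finger opening in m.
Only numpy, scipy, OpenCV 4.12 (cv2) and the standard library are available. Lean on these libraries where they do the work, as an engineer would, in place of code of your own. Each camera call takes 0.05 s, during which the arm holds its last target. There are 200 camera calls.

### The job

Pull the inspection fixture's sprung slide out by its tab until the tab's pointer stands at the long mark and let go of it, so that the brass specimen sits under the guide hole. Then take the slender probe with the plain round grip from its stand and lower it upright through the guide hole, without touching the guide or the specimen, until its tip is about halfway down the specimen's bore. Finish while holding it there, still and centred in the guide hole, and leave the plug gauge, the jar and the screwdriver where they are.

Things in the scene. Friction and masses are not known exactly. Their poses are not given: they have to be found in the camera images.
- fixture: Fixed aluminium fixture; origin at table height below the guide hole, z up. Base 12 mm thick, x -60 to 60 mm, y -210 to 100 mm. A bridge carries the guide plate, 110 (x) by 60 (y) by 15 mm, top 100 mm above the table, on legs at x = +-47 mm; the slide runs along y beneath. Long black mark on the base at y = -170 mm, both sides of the slide, among short ticks 10 mm apart.
- guide (a point): Centre of the guide hole at the top face of the guide plate, 100 mm above the table; the hole is 22 mm in diameter, through, 15 mm deep. Axes as the fixture.
- slide (a joint): How far (m) the slide is pulled out along the fixture's -y: 0 home (specimen 50 mm to +y of the guide axis), 0.050 at the long mark (specimen exactly under the guide hole), 0.075 end stop. Starts between 0 and 0.02. A light spring (20 N/m) pulls it home, but a friction brake of about 3 N keeps it where it is left; pulling takes 3 to 5 N.
- tab (a point): Middle of the slide's upright steel pull tab, 57 mm above the table; moves with the slide. Tab 34 mm wide along the fixture's x, 10 mm thick along y, from 22 to 65 mm above the table; a small pointer sticks out at its foot, in line with its middle. Can be taken from above, closing along the fixture's y.
- specimen (a point): Centre of the mouth of the brass specimen tube that stands on the slide, 65 mm above the table (20 mm below the underside of the guide plate). Outer diameter 36 mm, bore 26 mm, bore depth 38 mm, closed bottom. Moves with the slide.
- probe: Probe, 140 mm long, about 0.12 kg: steel shaft 12 mm thick, 85 mm long, under a plain round black grip 24 mm thick, 55 mm long. Origin at the tip (lower end), z up along it. Hangs upright in one of two alike stands (64 mm square, 100 mm tall, 12 mm top plate with a 15 mm hole, on posts), grip shoulder on the stand's top, tip 15 mm above the table. Lift it 90 mm straight up to free it.
- tip (a point): The probe's tip, at its origin (same axes).
- probe_grip (a point): Point on the probe's axis in the middle of its grip, 115 mm above the tip.
- plug_gauge: Bystander: a plug gauge with a wide mushroom knob 46 mm in diameter on a 20 mm neck, hanging in the other stand. Origin at its tip, 60 mm below the stand's top; its top is 41 mm above the stand's top.
- jar: Bystander: a small closed jar, 50 mm in diameter, 60 mm tall, origin under its centre.
- screwdriver: Bystander: a screwdriver lying on the table beyond the fixture.

How it is judged:
By the outcome, as a careful person would: the job done as asked, in the order asked, and still so for the second after the job is handed in, while the arm keeps its last pose, push and grip.
It also fails if it takes over 67 s, if anything falls off the work surface, if the arm or the gripper's body presses on something with over 40 N, if the wrist force passes 120 N, or if a joint passes its speed limit or range.

## Working session

There is one attempt and no reset: what is moved stays moved. The work goes in short steps, Python scripts to look and compute and a tool call to move; the robot and the scene stay as the last step left them, time stands still between calls to the robot, and variables do not carry over. Pictures are saved under pics/ and viewed, about 8 in all and at most 12, crops included, and the job is handed in when it is done.

Besides the shell and the picture viewer there is one more tool, called as name(argument=value, ...) on one line, values as JSON. jog_arm: Moves the arm, as the interface text tells. Its arguments: {"type":"object","properties":{"deltas":{"type":"array","items":{"type":"number"}},"claw":{"type":"number"},"newtons":{"type":"number"}},"required":["deltas"]}

```bash
ls; mkdir -p pics; python3 - <<'E'
from cell import robot
import cv2
for n in("scene","top"):
    im=robot.read_camera(n); cv2.imwrite(f"pics/{n}0.png",im[:,:,::-1]); p=robot.camera_params(n); print(n,p)
print(robot.observe())
E
```

```text
pics
scene {'fx': 405.32257445264486, 'fy': 405.32257445264486, 'cx': 256.60190582984194, 'cy': 188.09763351827644, 'R': array([[ 2.08042417e-01,  9.78119418e-01,  8.70230644e-04],
       [ 7.79557092e-01, -1.65271442e-01, -6.04132510e-01],
       [-5.90769915e-01,  1.26363582e-01, -7.96883400e-01]]), 't': array([-0.12984052, -0.3883535 ,  1.45526248])}
top {'fx': 474.7153105715102, 'fy': 474.7153105715102, 'cx': 247.71034165299466, 'cy': 193.62436508146337, 'R': array([[-2.33620921e-04, -9.99997400e-01, -2.26821274e-03],
       [-9.89516953e-01,  5.58738796e-04, -1.44415679e-01],
       [ 1.44416571e-01,  2.21069643e-03, -9.89514511e-01]]), 't': array([0.02521812, 0.59891986, 1.45035255])}
{'time': 0.1, 'qpos': array([-1.37902080e+00,  3.42678717e-01,  1.52490569e+00, -3.84573688e-05,
        1.27538532e+00, -1.45967447e-01]), 'qvel': array([ 0.00118232, -0.00113883, -0.00234703,  0.00159951,  0.00034542,
       -0.00095705]), 'joint_efforts': array([ 1.17276752e-03, -4.32005560e+01, -2.44693726e+01,  7.18858279e-02,
        5.26564009e-02, -5.08525966e-05]), 'tool_pos': array([ 0.17392441, -0.49499547,  0.23710664]), 'tool_rot': array([-3.14022488e+00, -1.63908579e-04,  3.37754083e-01]), 'contact_force': array([ 0.11252451, -0.67791197, -0.85986106]), 'torque': array([ 0.01477406, -0.00792011, -0.00218627]), 'opening': 0.09184058200445985}
```

View pics/scene0.png

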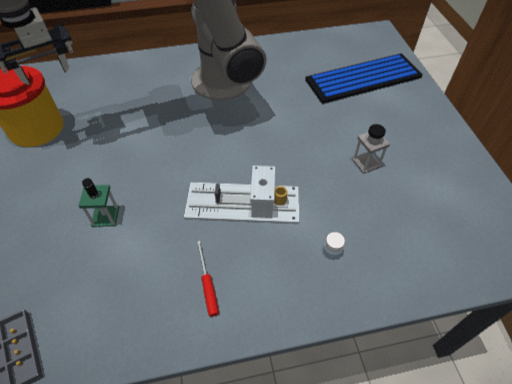

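View pics/top0.png

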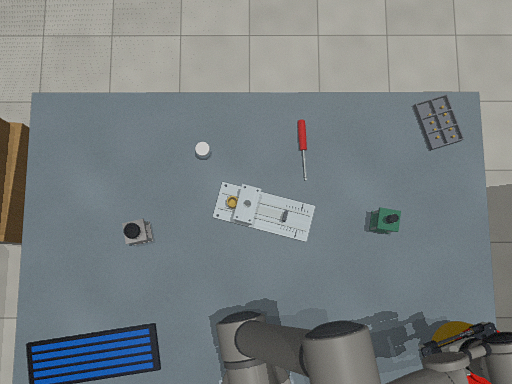

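The scene view shows the probe in the green stand at (90,190), the plug gauge in the grey stand at (376,132), and the fixture with its tab at (218,193) and guide hole at (263,183). In the top view they are at: probe (391,218), hole (247,204), tab (284,216). I'll enlarge these areas to measure them.

```bash
python3 - <<'E'
import cv2,numpy as np
def crop(f,x,y,w,h,s):
    im=cv2.imread(f)[y:y+h,x:x+w]; im=cv2.resize(im,None,fx=s,fy=s,interpolation=cv2.INTER_CUBIC)
    for i in range(0,w,10):
        cv2.putText(im,str(x+i),(i*s,8),0,.3,(0,0,255));cv2.line(im,(i*s,10),(i*s,14),(0,0,255))
    for i in range(0,h,10):
        cv2.putText(im,str(y+i),(0,i*s+4),0,.3,(0,0,255));
    return im
a=crop("pics/top0.png",208,178,112,68,7);cv2.imwrite("pics/c1.png",a)
b=crop("pics/scene0.png",182,160,122,65,6)
c=cv2.hconcat([crop("pics/scene0.png",75,175,50,55,6)[:300],crop("pics/top0.png",362,202,50,40,7)[:280].copy() if 0 else cv2.copyMakeBorder(crop("pics/top0.png",362,200,50,40,7),0,20,0,0,0)])
W=max(b.shape[1],c.shape[1]);p=lambda i:cv2.copyMakeBorder(i,0,0,0,W-i.shape[1],0)
o=cv2.vconcat([p(b)[:300] if 0 else p(b),p(c)]);o=o[:,:];print(o.shape);cv2.imwrite("pics/c2.png",cv2.resize(o,None,fx=min(1,600/o.shape[0]),fy=min(1,600/o.shape[0])) if 0 else o[:690])
E
```

```text
(690, 732, 3)
```

View pics/c1.png

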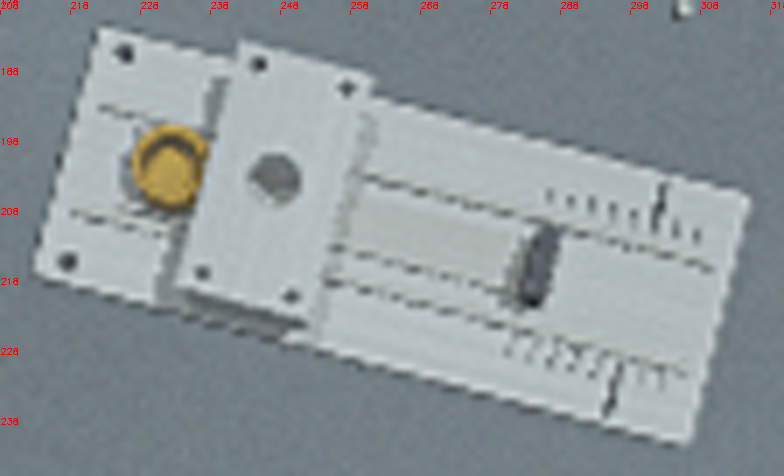

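View pics/c2.png

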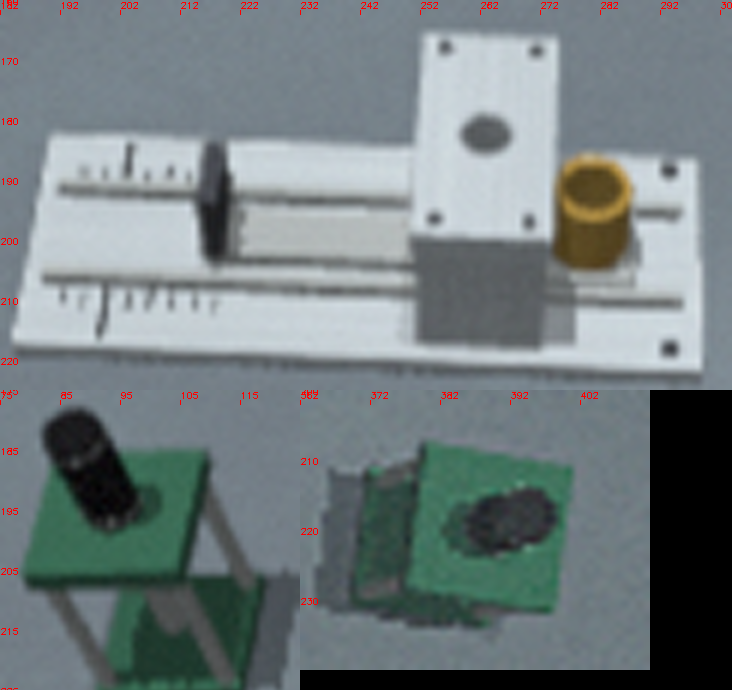

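```bash
cat > h.py <<'E'
import numpy as np,cv2
from scipy.optimize import least_squares
from cell import robot
P={n:robot.camera_params(n) for n in("scene","top")}
def proj(n,X):
    p=P[n];c=np.atleast_2d(X)@p["R"].T+p["t"];return c[:,:2]/c[:,2:]*[p["fx"],p["fy"]]+[p["cx"],p["cy"]]
def place(q,X):
    c,s=np.cos(q[2]),np.sin(q[2]);X=np.atleast_2d(X)
    return np.c_[q[0]+c*X[:,0]-s*X[:,1],q[1]+s*X[:,0]+c*X[:,1],X[:,2]]
def px(c,s,off): return (np.array(c,float)+.5)/s-.5+off
E
cat > fit.py <<'E'
from h import *
base=np.array([[60,100,12],[60,-210,12],[-60,-210,12],[-60,100,12]])/1e3
pl=np.array([[55,30,100],[55,-30,100],[-55,-30,100],[-55,30,100],[0,0,100]])/1e3
mk=np.array([[60,-170,12],[-60,-170,12]])/1e3
F=np.r_[base,pl]
top=px([(100,28),(750,198),(690,443),(35,275),(240,40),(375,78),(312,325),(175,288),(275,178)],7,[208,178])
# scene: image left = -y, image down = +x
sc=px([(702,368),(13,342),(50,132),(697,157),(548,238),(410,238),(424,34),(558,36),(486,134)],6,[182,160])
o=lambda q:np.r_[(proj("top",place(q,F))-top).ravel(),(proj("scene",place(q,F))-sc).ravel()]
r=least_squares(o,[.45,0,-.25],x_scale=[.1,.1,.1],loss="soft_l1");print("fixture",r.x);print(o(r.x).reshape(2,-1,2).round(1).tolist())
for n,t in(("top",top),("scene",sc)):
    rr=least_squares(lambda q:(proj(n,place(q,F))-t).ravel(),r.x).x;print(n,rr)
st=np.array([[32,32,100],[32,-32,100],[-32,-32,100],[-32,32,100]])/1e3
tt=px([(425,443-390),(572,468-390),(553,612-390),(408,590-390)],7,[362,200])-[300/7,0]
ss=px([(180,577-390),(27,577-390),(57,450-390),(208,450-390)],6,[75,175])
for N,A in(("both",1),("top",2),("scene",3)):
    f=lambda q:np.r_[(proj("top",place(q,st))-tt).ravel()*(A!=3),(proj("scene",place(q,st))-ss).ravel()*(A!=2)]
    g=least_squares(f,[.4,-.3,-.1]);print("stand",N,g.x,f(g.x).round(1).tolist())
    if A==1:G=g.x
# tab slide fit: list predicted tab-top centre per slide
np.save("q.npy",np.r_[r.x,G])
def draw(n,x,y,w,h,s,polys):
    im=cv2.resize(cv2.imread(f"pics/{n}0.png")[y:y+h,x:x+w],None,fx=s,fy=s,interpolation=cv2.INTER_CUBIC)
    for X,c in polys:
        p=((proj(n,X)-[x,y]+.5)*s-.5).round().astype(int);cv2.polylines(im,[p],True,c)
    return im
ci=lambda r,z,y=0:np.array([[r*np.cos(a),y+r*np.sin(a),z] for a in np.linspace(0,6.28,30)])
q=r.x;poly=[(place(q,base),(0,0,255)),(place(q,pl[:4]),(0,0,255)),(place(q,ci(.011,.1)),(0,0,255))]
for s,c in((.0,(0,255,0)),(.01,(255,0,0)),(.02,(0,0,255))):
    poly+=[(place(q,np.array([[17,-115,65],[-17,-115,65],[-17,-125,65],[17,-125,65]])/1e3-[0,s,0]),c),(place(q,ci(.018,.065,.05-s)),c)]
a=draw("top",208,178,112,68,6,poly);b=draw("scene",182,160,122,65,6,poly)
pb=[(place(G,st),(0,0,255)),(place(G,ci(.012,.155)),(0,255,255)),(place(G,ci(.012,.1)),(0,255,255))]
c=cv2.hconcat([draw("scene",75,175,50,45,4,pb)[:170],draw("top",362,200,50,45,4,pb)[:170]])
pd=lambda i:cv2.copyMakeBorder(i,0,0,0,732-i.shape[1],0)
cv2.imwrite("pics/o.png",cv2.resize(cv2.vconcat([pd(a)[:,:],b,pd(c)]),None,fx=.62,fy=.62) if 0 else cv2.vconcat([pd(a)[:370],b[:380]]))
cv2.imwrite("pics/o2.png",c)
E
python3 fit.py
```

```text
fixture [ 0.56078151  0.02826925 -0.25602652]
[[[-0.4, -0.4], [0.2, -0.6], [-0.1, 0.9], [-0.9, 0.2], [-0.2, 0.3], [-0.4, -0.2], [-0.5, -0.4], [-0.3, -0.2], [-0.3, 0.4]], [[-0.1, 0.4], [-1.0, 0.1], [-0.6, -0.0], [0.1, -0.2], [0.5, 0.3], [-0.5, -0.6], [-0.5, -0.1], [-0.3, 0.4], [-0.3, -0.1]]]
top [ 0.56073752  0.02725353 -0.25500499]
scene [ 0.5608007   0.02905536 -0.25603112]
stand both [ 0.5131606  -0.39631537 -0.17201918] [-0.6, -0.3, -0.4, -0.2, -0.4, 0.2, -0.9, -0.4, -0.4, -1.0, -1.0, -0.2, -0.3, 0.5, -0.4, -0.2]
stand top [ 0.51262388 -0.39804128 -0.16312342] [-0.1, -0.0, 0.1, -0.2, 0.3, 0.3, -0.3, -0.1, -0.0, -0.0, -0.0, -0.0, -0.0, 0.0, -0.0, -0.0]
stand scene [ 0.51418327 -0.39502071 -0.17974718] [-0.0, -0.0, -0.0, -0.0, -0.0, -0.0, -0.0, -0.0, 0.0, -0.6, -0.5, -0.0, 0.3, 0.6, 0.2, 0.1]
```

View pics/o.png

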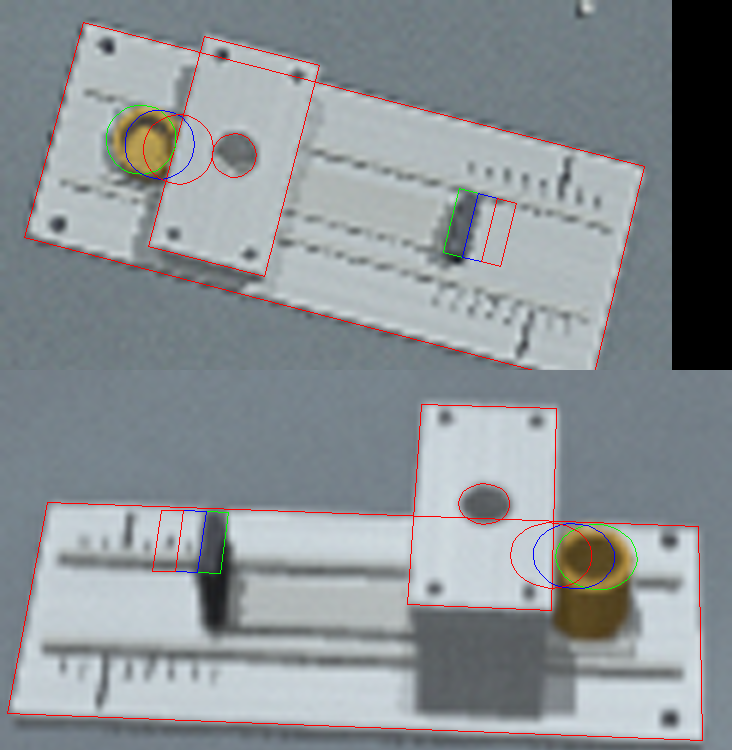

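```bash
python3 - <<'E'
from h import *
q=np.load("q.npy");print("tab s=3",place(q[:3],[0,-.123,0]),"s=50",place(q[:3],[0,-.170,0]),"dir -y",place([0,0,q[2]],[0,-1,0]),"probe",q[3:])
s=robot.observe();print(s["tool_pos"],s["time"])
E
```

```text
tab s=3 [[ 0.52963316 -0.09072142  0.        ]] s=50 [[ 0.51773095 -0.1361894   0.        ]] dir -y [[-0.2532386  -0.96740385  0.        ]] probe [ 0.5131606  -0.39631537 -0.17201918]
[ 0.17392441 -0.49499547  0.23710664] 0.1
```

View pics/o2.png

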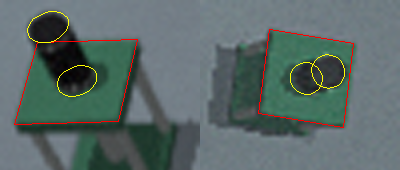

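The overlays agree, and the slide starts at about 3 mm. I'll move above the tab.

jog_arm(deltas=[0.18, 0.2, 0, 0, 0, -0.075, 0.36, 0.4, 0, 0, 0, -0.15, 0.54, 0.6, 0, 0, 0, -0.225, 0.72, 0.8, 0, 0, 0, -0.3, 0.89, 1.0, 0, 0, 0, -0.378], claw=0.8, newtons=15)

```text
time: 0.52
tool_pos: [0.2636, -0.3941, 0.2374]
tool_rot: [-3.141, 0.0, -0.262]
contact_force: [0.1, 0.1, -0.4]
opening: 0.0738
```

jog_arm(deltas=[0.22, 0.25, 0, 0, 0, 0, 0.45, 0.5, 0, 0, 0, 0, 0.67, 0.75, 0, 0, 0, 0, 0.89, 1.0, 0, 0, 0, 0])

```text
time: 0.85
tool_pos: [0.3527, -0.2938, 0.2375]
tool_rot: [-3.141, 0.0, -0.256]
contact_force: [0.2, -0.8, -0.5]
opening: 0.0735
```

jog_arm(deltas=[0.22, 0.25, 0, 0, 0, 0, 0.45, 0.5, 0, 0, 0, 0, 0.67, 0.75, 0, 0, 0, 0, 0.89, 1.0, 0, 0, 0, 0])

```text
time: 1.18
tool_pos: [0.4417, -0.1938, 0.2375]
tool_rot: [-3.142, 0.001, -0.256]
contact_force: [-0.6, 0.0, -0.3]
opening: 0.0733
```

jog_arm(deltas=[0.22, 0.25, 0, 0, 0, 0, 0.45, 0.5, 0, 0, 0, 0, 0.67, 0.77, 0, 0, 0, 0, 0.89, 1.0, 0, 0, 0, 0, 0.89, 1.0, 0, 0, 0, 0])

```text
time: 1.6
tool_pos: [0.5326, -0.0913, 0.2371]
tool_rot: [-3.14, -0.0, -0.252]
contact_force: [-0.6, 0.9, -0.3]
opening: 0.0732
```

jog_arm(deltas=[0, 0.04, -0.3, 0, 0, 0, 0, 0.04, -0.6, 0, 0, 0, 0, 0.04, -0.9, 0, 0, 0, 0, 0.04, -0.9, 0, 0, 0])

```text
time: 1.93
tool_pos: [0.5263, -0.0904, 0.1422]
tool_rot: [-3.141, 0.011, -0.256]
contact_force: [-1.2, 0.2, -0.3]
opening: 0.0732
```

jog_arm(deltas=[0, 0, -0.2, 0, 0, 0, 0, 0, -0.45, 0, 0, 0, 0, 0, -0.7, 0, 0, 0, 0, 0, -0.95, 0, 0, 0, 0, 0, -0.95, 0, 0, 0])

```text
time: 2.35
tool_pos: [0.5277, -0.0911, 0.0499]
tool_rot: [-3.141, 0.007, -0.256]
contact_force: [-1.0, -0.6, 0.8]
opening: 0.0736
```

Now I'll close on the tab.

jog_arm(deltas=[0, 0, 0, 0, 0, 0, 0, 0, 0, 0, 0, 0, 0, 0, 0, 0, 0, 0, 0, 0, 0, 0, 0, 0, 0, 0, 0, 0, 0, 0], claw=0.3)

```text
time: 2.77
tool_pos: [0.5307, -0.0916, 0.0541]
tool_rot: [3.141, -0.002, -0.256]
contact_force: [-0.5, -0.8, -0.5]
opening: 0.0446
```

jog_arm(deltas=[0, 0, 0, 0, 0, 0, 0, 0, 0, 0, 0, 0, 0, 0, 0, 0, 0, 0, 0, 0, 0, 0, 0, 0, 0, 0, 0, 0, 0, 0], claw=0)

```text
time: 3.18
tool_pos: [0.53, -0.0913, 0.0527]
tool_rot: [3.142, 0.0, -0.256]
contact_force: [0.3, -0.5, -0.4]
opening: 0.0112
```

jog_arm(deltas=[0, 0, 0, 0, 0, 0, 0, 0, 0, 0, 0, 0, 0, 0, 0, 0, 0, 0, 0, 0, 0, 0, 0, 0, 0, 0, 0, 0, 0, 0])

```text
time: 3.6
tool_pos: [0.53, -0.0914, 0.0527]
tool_rot: [3.141, 0.0, -0.256]
contact_force: [0.4, -1.1, -0.5]
opening: 0.0099
```

```bash
cat > v.py <<'E'
import sys
from h import *
# usage v.py out  cam x y w h s ...
s=robot.observe();print(s["tool_pos"].round(4),s["tool_rot"].round(4),s["contact_force"].round(1),s["torque"].round(2),s["opening"].round(4),s["time"])
ims=[];a=sys.argv[2:]
for i in range(0,len(a),6):
    n=a[i];x,y,w,h,k=map(int,a[i+1:i+6]);im=robot.read_camera(n)[:,:,::-1];cv2.imwrite(f"pics/{sys.argv[1]}_{n}.png",im)
    ims.append(cv2.resize(im[y:y+h,x:x+w],None,fx=k,fy=k,interpolation=cv2.INTER_CUBIC))
W=max(i.shape[1] for i in ims)
cv2.imwrite(f"pics/{sys.argv[1]}.png",cv2.vconcat([cv2.copyMakeBorder(i,0,0,0,W-i.shape[1],0) for i in ims]))
E
python3 v.py g1 scene 182 130 122 95 3 top 208 178 112 68 4
python3 -c "
from h import *
q=np.load('q.npy')[:3];s=robot.observe()['tool_pos'];d=s[:2]-q[:2];c,n=np.cos(q[2]),np.sin(q[2]);print('fix frame',c*d[0]+n*d[1],-n*d[0]+c*d[1])"
```

```text
fix frame 0.0004855739966899558 -0.12353215165326406Traceback (most recent call last):
  File "v.py", line 4, in <module>
    s=robot.observe();print(s["tool_pos"].round(4),s["tool_rot"].round(4),s["contact_force"].round(1),s["torque"].round(2),s["opening"].round(4),s["time"])
                                                                                                                           ^^^^^^^^^^^^^^^^^^
AttributeError: 'float' object has no attribute 'round'
```

jog_arm(deltas=[-0.02, -0.08, 0, 0, 0, 0, -0.045, -0.17, 0, 0, 0, 0, -0.07, -0.27, 0, 0, 0, 0, -0.095, -0.36, 0, 0, 0, 0, -0.118, -0.45, 0, 0, 0, 0])

```text
time: 4.02
tool_pos: [0.5178, -0.1373, 0.0527]
tool_rot: [-3.141, 0.0, -0.257]
contact_force: [1.4, 4.5, -0.0]
opening: 0.0099
```

jog_arm(deltas=[0, 0, 0, 0, 0, 0, 0, 0, 0, 0, 0, 0, 0, 0, 0, 0, 0, 0, 0, 0, 0, 0, 0, 0, 0, 0, 0, 0, 0, 0])

```text
time: 4.43
tool_pos: [0.5181, -0.1364, 0.0527]
tool_rot: [3.141, 0.0, -0.256]
contact_force: [-1.6, -1.3, 0.7]
opening: 0.0096
```

```bash
sed -i 's/s\["opening"\].round(4)/s["opening"]/' v.py; python3 v.py g2 scene 182 130 122 95 4 top 208 178 112 68 3; python3 -c "
from h import *
q=np.load('q.npy')[:3];s=robot.observe()['tool_pos'];d=s[:2]-q[:2];c,n=np.cos(q[2]),np.sin(q[2]);print('fix frame',c*d[0]+n*d[1],-n*d[0]+c*d[1])"
```

```text
[ 0.5181 -0.1364  0.0527] [ 3.1412e+00  3.0000e-04 -2.5570e-01] [-1.6 -1.3  0.7] [-0.19  0.31 -0.14] 0.009645116945816448 4.4333
fix frame 0.000386272048125455 -0.16993603489476006
```

jog_arm(deltas=[0, 0, 0, 0, 0, 0, 0, 0, 0, 0, 0, 0, 0, 0, 0, 0, 0, 0, 0, 0, 0, 0, 0, 0, 0, 0, 0, 0, 0, 0], claw=0.6)

```text
time: 4.95
tool_pos: [0.5184, -0.1362, 0.0528]
tool_rot: [3.142, -0.0, -0.256]
contact_force: [0.6, 0.1, -0.1]
opening: 0.0385
```

jog_arm(deltas=[0, 0, 0.25, 0, 0, 0, 0, 0, 0.5, 0, 0, 0, 0, 0, 0.75, 0, 0, 0, 0, 0, 1.0, 0, 0, 0])

```text
time: 5.28
tool_pos: [0.5181, -0.1362, 0.1538]
tool_rot: [-3.142, 0.0, -0.256]
contact_force: [0.6, 0.4, 0.4]
opening: 0.0552
```

jog_arm(deltas=[0, -0.25, 0.25, 0, 0, 0, 0, -0.5, 0.5, 0, 0, 0, 0, -0.75, 0.75, 0, 0, 0, 0, -1.0, 1.0, 0, 0, 0, 0, -1.0, 1.0, 0, 0, 0])

```text
time: 5.7
tool_pos: [0.5198, -0.2414, 0.258]
tool_rot: [3.137, -0.01, -0.259]
contact_force: [-0.5, -0.8, 1.2]
opening: 0.0551
```

```bash
python3 v.py g3 scene 182 150 122 75 5 top 208 178 112 68 1
```

```text
[ 0.5198 -0.2414  0.258 ] [ 3.1369 -0.0097 -0.2591] [-0.5 -0.8  1.2] [ 0.04  0.01 -0.06] 0.055117419192352315 5.7
```

View pics/g3.png

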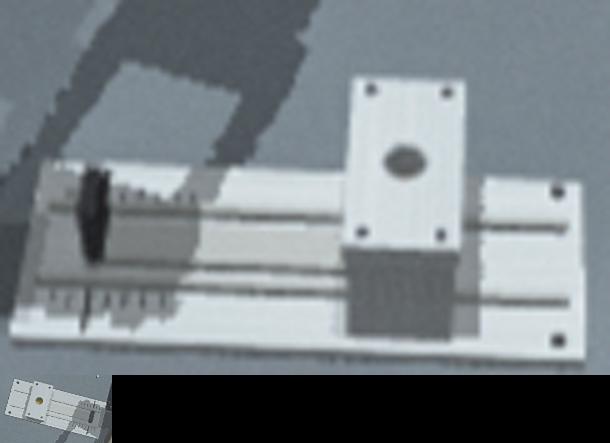

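jog_arm(deltas=[-0.01, -0.3, 0, 0, 0, 0, -0.03, -0.6, 0, 0, 0, 0, -0.05, -1.0, 0, 0, 0, 0])

```text
time: 6.05
tool_pos: [0.5134, -0.3341, 0.2514]
tool_rot: [-3.139, 0.003, -0.252]
contact_force: [2.4, 0.1, 0.7]
opening: 0.0552
```

jog_arm(deltas=[0, -0.3, 0, 0, 0, 0, 0, -0.6, 0, 0, 0, 0, 0, -0.6, 0, 0, 0, 0, 0, -0.6, 0, 0, 0, 0])

```text
time: 6.38
tool_pos: [0.5127, -0.3961, 0.2502]
tool_rot: [-3.139, 0.003, -0.257]
contact_force: [-0.5, 0.4, 0.2]
opening: 0.0552
```

```bash
cat > ov.py <<'E'
from h import *
q=np.load('q.npy')[:3]
def draw(f,n,x,y,w,h,s,polys):
    im=cv2.resize(cv2.imread(f)[y:y+h,x:x+w],None,fx=s,fy=s,interpolation=cv2.INTER_CUBIC)
    for X,c in polys: cv2.polylines(im,[((proj(n,place(q,X))-[x,y]+.5)*s-.5).round().astype(int)],True,c)
    return im
def polys(S):
    o=[(np.array([[sx*60,-170,12],[sx*30,-170,12]])/1e3,(255,0,255)) for sx in(1,-1)]
    for s,c in zip(S,((0,255,0),(0,0,255))):
        t=np.array([[17,-115,65],[-17,-115,65],[-17,-125,65],[17,-125,65]])/1e3-[0,s,0]
        b=np.array([[17,-115,22],[17,-125,22]])/1e3-[0,s,0]
        o+=[(t,c),(b,c)]
    return o
import sys
robot_im={n:robot.read_camera(n)[:,:,::-1] for n in("scene","top")}
for n in robot_im: cv2.imwrite(f"pics/g4_{n}.png",robot_im[n])
A=polys((.001,.005));B=polys((.048,.052))
a=cv2.hconcat([draw("pics/scene0.png","scene",182,175,50,50,8,[]),draw("pics/scene0.png","scene",182,175,50,50,8,A)])
r2=cv2.hconcat([draw("pics/g4_scene.png","scene",182,180,33,40,8,B),draw("pics/g4_top.png","top",272,196,45,40,8,B)[:,:],draw("pics/g4_top.png","top",236,192,22,40,8,[])])
W=800;cv2.imwrite("pics/g4.png",cv2.vconcat([cv2.copyMakeBorder(a[60:340],0,0,0,W-a.shape[1] if a.shape[1]<W else 0,0),r2[:, :W]]))
E
python3 ov.py
```

```text
(no output)
```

View pics/g4.png

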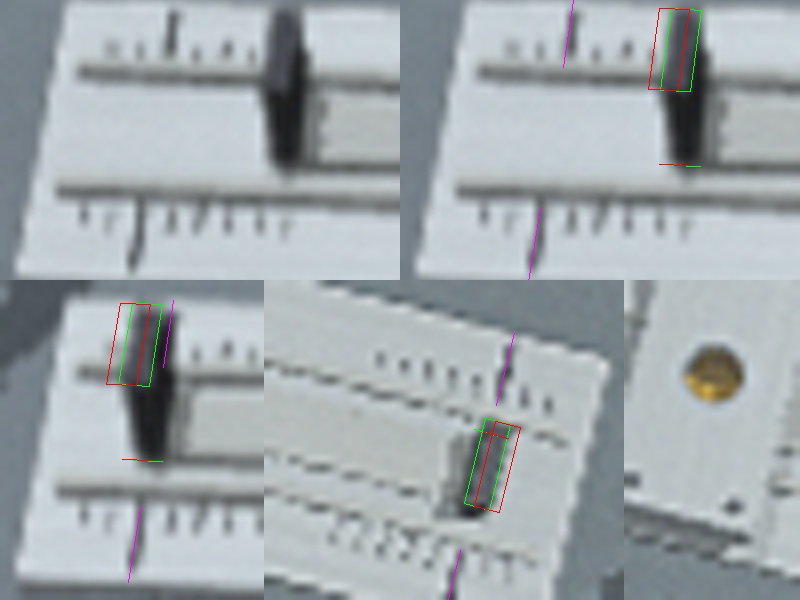

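The overlay suggests the tab is about 2 mm short of the long mark. I'll measure it numerically, comparing the tab face with the mark in the same image.

```bash
cat > ms.py <<'E'
from h import *
import sys
q=np.load('q.npy')[:3]
def samp(im,n,X): # bilinear sample at fixture points
    p=proj(n,place(q,X)).astype(np.float32);return cv2.remap(im,p[:,0].reshape(1,-1),p[:,1].reshape(1,-1),cv2.INTER_LINEAR)[0].astype(float)
def prof(im,n,x,z,ys): return np.mean([samp(im,n,np.c_[np.full_like(ys,a),ys,np.full_like(ys,b)]) for a in x for b in z],0)
def cen(ys,v):
    b=np.median(np.r_[v[:8],v[-8:]]);d=np.clip(b-v-.25*(b-v.min()),0,None);return (d*ys).sum()/d.sum()
def edges(ys,v):
    i=v.argmin();t=(v.min()+np.percentile(v,85))/2
    k=np.flatnonzero(v<t);k=k[np.abs(ys[k]-ys[i])<.012];return ys[k[0]],ys[k[-1]],v.min()
for f in sys.argv[1:]:
    im=cv2.cvtColor(cv2.imread(f"pics/{f}_scene.png" if f!="0" else "pics/scene0.png"),cv2.COLOR_BGR2GRAY)
    it=cv2.cvtColor(cv2.imread(f"pics/{f}_top.png" if f!="0" else "pics/top0.png"),cv2.COLOR_BGR2GRAY)
    m=np.arange(-.176,-.164,.0002)
    for n,g in(("scene",im),("top",it)):
        print(f,n,"mark+x",cen(m,prof(g,n,[.043,.046,.049,.052],[.012],m)),"mark-x",cen(m,prof(g,n,[-.043,-.046,-.049,-.052],[.012],m)))
    c=-.120 if f=="0" else -.168
    y=np.arange(c-.022,c+.022,.0002)
    print(f,"scene face low,high",edges(y,prof(im,"scene",[.017],[.028,.032,.036],y)),edges(y,prof(im,"scene",[.017],[.045,.05,.055],y)))
    print(f,"top face top",edges(y,prof(it,"top",[-.01,-.005,0,.005,.01],[.065],y)))
E
python3 ms.py 0 g4
```

```text
0 scene mark+x -0.16922517256648673 mark-x -0.16898018433179704
0 top mark+x -0.17049673154190279 mark-x -0.1702838326706612
0 scene face low,high (np.float64(-0.12559999999999952), np.float64(-0.10979999999999907), np.float64(36.333333333333336)) (np.float64(-0.1253999999999995), np.float64(-0.10919999999999905), np.float64(31.666666666666668))
0 top face top (np.float64(-0.12779999999999958), np.float64(-0.11339999999999917), np.float64(91.8))
g4 scene mark+x -0.16924125169789056 mark-x -0.17220632517334078
g4 top mark+x -0.17050571727630184 mark-x -0.1702524298425734
g4 scene face low,high (np.float64(-0.17159999999999948), np.float64(-0.15619999999999903), np.float64(35.333333333333336)) (np.float64(-0.17139999999999947), np.float64(-0.15379999999999897), np.float64(32.666666666666664))
g4 top face top (np.float64(-0.17339999999999953), np.float64(-0.1587999999999991), np.float64(79.4))
```

Both cameras, read against the mark in their own image, put the tab about 2 mm short (s ≈ 48 mm). I'll take the tab again and pull the remainder.

jog_arm(deltas=[0.01, 0.3, 0, 0, 0, 0, 0.03, 0.6, 0, 0, 0, 0, 0.05, 1.0, 0, 0, 0, 0])

```text
time: 6.73
tool_pos: [0.5179, -0.2947, 0.2522]
tool_rot: [-3.142, 0.001, -0.256]
contact_force: [0.9, -0.1, 0.6]
opening: 0.0554
```

jog_arm(deltas=[0, 0.3, 0, 0, 0, 0, 0, 0.6, 0, 0, 0, 0, 0, 1.0, 0, 0, 0, 0])

```text
time: 6.98
tool_pos: [0.5177, -0.1938, 0.2527]
tool_rot: [3.141, -0.0, -0.255]
contact_force: [-0.3, 1.0, 0.2]
opening: 0.0551
```

jog_arm(deltas=[0, 0.3, 0, 0, 0, 0, 0, 0.6, 0, 0, 0, 0, 0, 0.6, -0.3, 0, 0, 0, 0, 0.6, -0.6, 0, 0, 0, 0, 0.6, -1.0, 0, 0, 0])

```text
time: 7.4
tool_pos: [0.5191, -0.134, 0.1541]
tool_rot: [3.141, -0.006, -0.252]
contact_force: [1.7, -0.4, 0.0]
opening: 0.0553
```

jog_arm(deltas=[0, 0, 0, 0, 0, 0, 0, 0, -0.3, 0, 0, 0, 0, 0, -0.6, 0, 0, 0, 0, 0, -0.85, 0, 0, 0, 0, 0, -1.0, 0, 0, 0])

```text
time: 7.82
tool_pos: [0.5175, -0.135, 0.0521]
tool_rot: [-3.141, 0.002, -0.255]
contact_force: [-0.6, 0.5, -0.4]
opening: 0.0552
```

jog_arm(deltas=[0, 0, 0, 0, 0, 0, 0, 0, 0, 0, 0, 0, 0, 0, 0, 0, 0, 0, 0, 0, 0, 0, 0, 0, 0, 0, 0, 0, 0, 0])

```text
time: 8.23
tool_pos: [0.519, -0.1365, 0.0544]
tool_rot: [3.141, -0.003, -0.256]
contact_force: [0.5, 0.8, 0.3]
opening: 0.0553
```

jog_arm(deltas=[0, 0, 0, 0, 0, 0, 0, 0, 0, 0, 0, 0, 0, 0, 0, 0, 0, 0, 0, 0, 0, 0, 0, 0, 0, 0, 0, 0, 0, 0], claw=0)

```text
time: 8.65
tool_pos: [0.5182, -0.1364, 0.0527]
tool_rot: [3.142, 0.0, -0.256]
contact_force: [-0.7, -0.7, -0.1]
opening: 0.0261
```

jog_arm(deltas=[0, 0, 0, 0, 0, 0, 0, 0, 0, 0, 0, 0, 0, 0, 0, 0, 0, 0, 0, 0, 0, 0, 0, 0, 0, 0, 0, 0, 0, 0])

```text
time: 9.07
tool_pos: [0.5182, -0.1363, 0.0527]
tool_rot: [3.142, 0.0, -0.256]
contact_force: [0.9, -0.8, 0.2]
opening: 0.0099
```

jog_arm(deltas=[-0.002, -0.009, 0, 0, 0, 0, -0.005, -0.018, 0, 0, 0, 0, -0.005, -0.018, 0, 0, 0, 0, -0.005, -0.018, 0, 0, 0, 0, -0.005, -0.018, 0, 0, 0, 0])

```text
time: 9.48
tool_pos: [0.5178, -0.1379, 0.0527]
tool_rot: [-3.141, 0.0, -0.256]
contact_force: [1.3, 4.5, -0.9]
opening: 0.0101
```

jog_arm(deltas=[0, 0, 0, 0, 0, 0, 0, 0, 0, 0, 0, 0, 0, 0, 0, 0, 0, 0, 0, 0, 0, 0, 0, 0, 0, 0, 0, 0, 0, 0])

```text
time: 9.9
tool_pos: [0.5177, -0.1381, 0.0527]
tool_rot: [3.142, 0.0, -0.256]
contact_force: [3.0, 3.4, -1.3]
opening: 0.0101
```

jog_arm(deltas=[0, 0, 0, 0, 0, 0, 0, 0, 0, 0, 0, 0, 0, 0, 0, 0, 0, 0, 0, 0, 0, 0, 0, 0, 0, 0, 0, 0, 0, 0], claw=0.6)

```text
time: 10.32
tool_pos: [0.5177, -0.1384, 0.0528]
tool_rot: [3.141, -0.0, -0.256]
contact_force: [0.1, -0.8, -1.4]
opening: 0.0387
```

jog_arm(deltas=[0, 0, 0.25, 0, 0, 0, 0, 0, 0.5, 0, 0, 0, 0, 0, 0.75, 0, 0, 0, 0, 0, 1.0, 0, 0, 0])

```text
time: 10.65
tool_pos: [0.5174, -0.1382, 0.1538]
tool_rot: [3.141, 0.0, -0.256]
contact_force: [-0.5, -0.6, 0.5]
opening: 0.055
```

jog_arm(deltas=[0, -0.25, 0.25, 0, 0, 0, 0, -0.5, 0.5, 0, 0, 0, 0, -0.75, 0.75, 0, 0, 0, 0, -1.0, 1.0, 0, 0, 0])

```text
time: 10.98
tool_pos: [0.5174, -0.2391, 0.2543]
tool_rot: [3.141, -0.0, -0.256]
contact_force: [1.3, -0.4, 0.5]
opening: 0.0552
```

jog_arm(deltas=[-0.01, -0.3, 0, 0, 0, 0, -0.03, -0.6, 0, 0, 0, 0, -0.05, -1.0, 0, 0, 0, 0])

```text
time: 11.23
tool_pos: [0.5127, -0.3384, 0.2537]
tool_rot: [3.141, -0.001, -0.254]
contact_force: [0.6, -0.3, 0.4]
opening: 0.0552
```

jog_arm(deltas=[0, -0.3, 0, 0, 0, 0, 0, -0.6, 0, 0, 0, 0, 0, -0.6, 0, 0, 0, 0, 0, -0.6, 0, 0, 0, 0])

```text
time: 11.57
tool_pos: [0.512, -0.3995, 0.2518]
tool_rot: [-3.141, 0.001, -0.259]
contact_force: [0.6, -0.1, -1.0]
opening: 0.0552
```

```bash
python3 v.py g5 scene 182 150 122 75 5 top 208 178 112 68 1; python3 ms.py g5
```

```text
[ 0.512  -0.3995  0.2518] [-3.1411e+00  1.2000e-03 -2.5850e-01] [ 0.6 -0.1 -1. ] [ 0.08  0.   -0.  ] 0.05516923439857215 11.5667
g5 scene mark+x -0.16922260666632824 mark-x -0.17351005740420958
g5 top mark+x -0.17050207733385506 mark-x -0.17024482412060285
g5 scene face low,high (np.float64(-0.17339999999999953), np.float64(-0.1585999999999991), np.float64(35.0)) (np.float64(-0.17339999999999953), np.float64(-0.15559999999999902), np.float64(33.666666666666664))
g5 top face top (np.float64(-0.17539999999999958), np.float64(-0.16019999999999915), np.float64(77.8))
```

The tab is now within about 0.5 mm of the mark. Next is the probe.

jog_arm(deltas=[0.005, 0.015, -0.25, 0, 0, 0, 0.005, 0.015, -0.5, 0, 0, 0, 0.005, 0.015, -0.75, 0, 0, 0, 0.005, 0.015, -0.9, 0, 0, 0, 0.005, 0.015, -1.0, 0, 0, 0])

```text
time: 12.08
tool_pos: [0.513, -0.3944, 0.151]
tool_rot: [-3.14, 0.003, -0.254]
contact_force: [-0.7, -0.1, 0.2]
opening: 0.0552
```

jog_arm(deltas=[0, 0, -0.1, 0, 0, 0, 0, 0, -0.2, 0, 0, 0, 0, 0, -0.31, 0, 0, 0, 0, 0, -0.31, 0, 0, 0, 0, 0, -0.31, 0, 0, 0])

```text
time: 12.5
tool_pos: [0.5131, -0.3965, 0.1214]
tool_rot: [-3.141, 0.001, -0.256]
contact_force: [0.1, -0.5, -0.1]
opening: 0.0549
```

jog_arm(deltas=[0, 0, 0, 0, 0, 0, 0, 0, 0, 0, 0, 0, 0, 0, 0, 0, 0, 0, 0, 0, 0, 0, 0, 0, 0, 0, 0, 0, 0, 0], claw=0.1, newtons=8)

```text
time: 12.92
tool_pos: [0.5133, -0.397, 0.1222]
tool_rot: [3.141, -0.001, -0.256]
contact_force: [1.2, -1.0, -0.8]
opening: 0.0266
```

jog_arm(deltas=[0, 0, 0, 0, 0, 0, 0, 0, 0, 0, 0, 0, 0, 0, 0, 0, 0, 0, 0, 0, 0, 0, 0, 0, 0, 0, 0, 0, 0, 0])

```text
time: 13.33
tool_pos: [0.5132, -0.3976, 0.1222]
tool_rot: [3.14, -0.001, -0.256]
contact_force: [-2.3, -4.5, 2.5]
opening: 0.024
```

```bash
python3 v.py g6 scene 65 150 70 90 5 top 350 190 80 60 3
```

```text
[ 0.5132 -0.3976  0.1222] [ 3.1399e+00 -1.0000e-03 -2.5620e-01] [-2.3 -4.5  2.5] [-0.89  0.32  0.01] 0.02397438235964532 13.3333
```

jog_arm(deltas=[-0.005, -0.02, 0, 0, 0, 0, -0.005, -0.02, 0, 0, 0, 0, -0.005, -0.02, 0, 0, 0, 0, -0.005, -0.02, 0, 0, 0, 0, -0.005, -0.02, 0, 0, 0, 0])

```text
time: 13.85
tool_pos: [0.5131, -0.398, 0.1221]
tool_rot: [-3.141, -0.0, -0.256]
contact_force: [0.8, 1.0, 6.0]
opening: 0.0237
```

jog_arm(deltas=[0, 0, 0, 0, 0, 0, 0, 0, 0, 0, 0, 0, 0, 0, 0, 0, 0, 0, 0, 0, 0, 0, 0, 0, 0, 0, 0, 0, 0, 0])

```text
time: 14.27
tool_pos: [0.5131, -0.398, 0.1221]
tool_rot: [-3.141, -0.0, -0.256]
contact_force: [-0.1, 1.6, 4.9]
opening: 0.0236
```

jog_arm(deltas=[0, 0, 0, 0, 0, 0, 0, 0, 0, 0, 0, 0, 0, 0, 0, 0, 0, 0, 0, 0, 0, 0, 0, 0, 0, 0, 0, 0, 0, 0], claw=0.35)

```text
time: 14.68
tool_pos: [0.5126, -0.3985, 0.1214]
tool_rot: [-3.141, 0.001, -0.256]
contact_force: [-0.4, 0.1, 0.3]
opening: 0.032
```

jog_arm(deltas=[0, 0, 0, 0, 0, 0, 0, 0, 0, 0, 0, 0, 0, 0, 0, 0, 0, 0, 0, 0, 0, 0, 0, 0, 0, 0, 0, 0, 0, 0], claw=0.1)

```text
time: 15.1
tool_pos: [0.5127, -0.3985, 0.1216]
tool_rot: [-3.141, 0.0, -0.256]
contact_force: [-0.6, 0.0, -0.3]
opening: 0.024
```

jog_arm(deltas=[0, 0, 0, 0, 0, 0, 0, 0, 0, 0, 0, 0, 0, 0, 0, 0, 0, 0, 0, 0, 0, 0, 0, 0, 0, 0, 0, 0, 0, 0], newtons=25)

```text
time: 15.52
tool_pos: [0.5126, -0.3986, 0.1216]
tool_rot: [3.142, 0.0, -0.256]
contact_force: [1.0, -0.4, -1.9]
opening: 0.0234
```

jog_arm(deltas=[0, 0, 0.1, 0, 0, 0, 0, 0, 0.3, 0, 0, 0, 0, 0, 0.5, 0, 0, 0, 0, 0, 0.7, 0, 0, 0, 0, 0, 0.9, 0, 0, 0])

```text
time: 15.93
tool_pos: [0.5126, -0.3987, 0.2135]
tool_rot: [3.141, -0.0, -0.256]
contact_force: [-0.2, 0.6, -1.0]
opening: 0.0238
```

jog_arm(deltas=[0, 0, 0.1, 0, 0, 0, 0, 0, 0.2, 0, 0, 0, 0, 0, 0.3, 0, 0, 0, 0, 0, 0.35, 0, 0, 0, 0, 0, 0.35, 0, 0, 0])

```text
time: 16.35
tool_pos: [0.5129, -0.3989, 0.2476]
tool_rot: [3.141, -0.001, -0.256]
contact_force: [0.9, -0.5, -1.7]
opening: 0.0237
```

jog_arm(deltas=[0.02, 0.1, 0, 0, 0, 0, 0.05, 0.3, 0, 0, 0, 0, 0.08, 0.5, 0, 0, 0, 0, 0.1, 0.75, 0, 0, 0, 0, 0.12, 1.0, 0, 0, 0, 0])

```text
time: 16.77
tool_pos: [0.5243, -0.2968, 0.2453]
tool_rot: [-3.14, 0.002, -0.256]
contact_force: [0.5, 0.9, -1.2]
opening: 0.0233
```

jog_arm(deltas=[0.02, 0.2, 0, 0, 0, 0, 0.05, 0.4, 0, 0, 0, 0, 0.08, 0.6, 0, 0, 0, 0, 0.1, 0.8, 0, 0, 0, 0, 0.12, 1.0, 0, 0, 0, 0])

```text
time: 17.18
tool_pos: [0.5362, -0.1966, 0.2456]
tool_rot: [-3.141, 0.002, -0.256]
contact_force: [0.6, -0.5, -1.8]
opening: 0.0237
```

jog_arm(deltas=[0.02, 0.2, 0, 0, 0, 0, 0.05, 0.4, 0, 0, 0, 0, 0.08, 0.6, 0, 0, 0, 0, 0.1, 0.8, 0, 0, 0, 0, 0.12, 1.0, 0, 0, 0, 0])

```text
time: 17.6
tool_pos: [0.5481, -0.0967, 0.2456]
tool_rot: [-3.141, 0.002, -0.256]
contact_force: [0.4, -0.1, -1.3]
opening: 0.0236
```

jog_arm(deltas=[0.02, 0.2, 0, 0, 0, 0, 0.05, 0.4, 0, 0, 0, 0, 0.08, 0.7, 0, 0, 0, 0, 0.1, 0.9, 0, 0, 0, 0, 0.12, 1.0, 0, 0, 0, 0])

```text
time: 18.02
tool_pos: [0.5599, 0.0045, 0.2458]
tool_rot: [-3.141, 0.002, -0.254]
contact_force: [0.3, 0.3, -1.9]
opening: 0.0239
```

jog_arm(deltas=[0, 0.1, 0, 0, 0, 0, 0, 0.2, 0, 0, 0, 0, 0, 0.245, 0, 0, 0, 0, 0, 0.245, 0, 0, 0, 0, 0, 0.245, 0, 0, 0, 0])

```text
time: 18.43
tool_pos: [0.5607, 0.0254, 0.2467]
tool_rot: [3.141, 0.0, -0.256]
contact_force: [0.6, 0.4, -1.3]
opening: 0.0235
```

jog_arm(deltas=[0, 0, -0.05, 0, 0, 0, 0, 0, -0.1, 0, 0, 0, 0, 0, -0.15, 0, 0, 0, 0, 0, -0.15, 0, 0, 0, 0, 0, -0.15, 0, 0, 0])

```text
time: 18.85
tool_pos: [0.5604, 0.0256, 0.2311]
tool_rot: [3.141, 0.001, -0.256]
contact_force: [1.1, 0.3, -2.0]
opening: 0.0232
```

```bash
python3 v.py g7 scene 232 110 80 80 5 top 215 165 80 70 3; python3 - <<'E'
from h import *
q=np.load('q.npy')[:3]
ims=[]
for n in("scene","top"):
    p=proj(n,place(q,[0,0,.1]))[0];x,y=(p-[30,36]).astype(int);print(n,x,y,p)
    ims.append(cv2.resize(cv2.imread(f"pics/g7_{n}.png")[y:y+60,x:x+48],None,fx=8,fy=8,interpolation=cv2.INTER_CUBIC))
cv2.imwrite("pics/g7b.png",cv2.hconcat(ims))
E
```

```text
[0.5604 0.0256 0.2311] [ 3.1413e+00  1.3000e-03 -2.5640e-01] [ 1.1  0.3 -2. ] [0.03 0.02 0.01] 0.0232173639723263 18.85
scene 232 145 [262.23526316 181.80123917]
top 216 167 [246.58063285 203.4309426 ]
```

View pics/g7b.png

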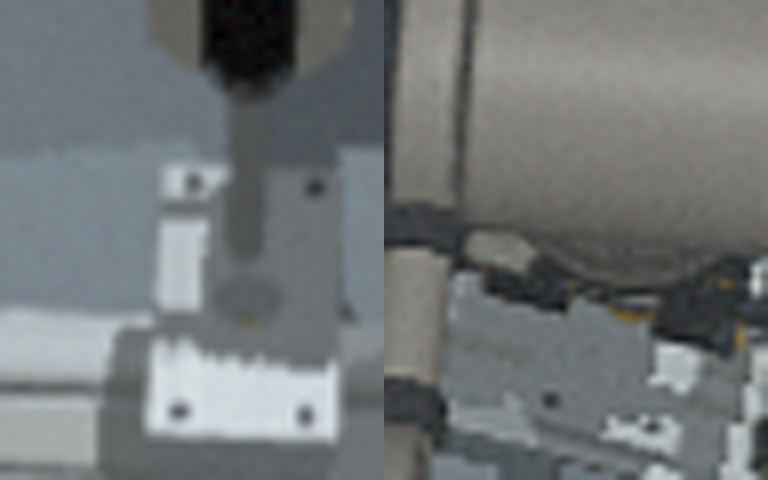

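Scene view: shaft tip at about (246,258) and hole centre at about (247,298) in the 8x crop. The arm hides the top view. I'll compare these with the projection.

```bash
cat > t.py <<'E'
from h import *
q=np.load('q.npy')[:3]
def circ(c,r,z): a=np.linspace(0,2*np.pi,200);return np.c_[c[0]+r*np.cos(a),c[1]+r*np.sin(a),np.full(200,z)]
s=robot.observe()["tool_pos"];zt=s[2]-.1066
d=proj("scene",circ(s,.006,zt));u=proj("scene",circ(s,.006,zt+.05));h=proj("scene",circ(q,.011,.1))
cr=lambda p:((p-[232,145]+.5)*8-.5).round(1)
for n,c in(("tip",d),("shaft+50",u),("hole",h)):print(n,"min",cr(c.min(0)),"max",cr(c.max(0)),"mid",cr((c.min(0)+c.max(0))/2))
J=np.array([proj("scene",[q[0]+dx,q[1]+dy,.1])[0]-proj("scene",[q[0],q[1],.1])[0] for dx,dy in((.001,0),(0,.001))])*8;print("8x px per mm: x",J[0],"y",J[1])
g=cv2.cvtColor(cv2.imread("pics/g7_scene.png"),cv2.COLOR_BGR2GRAY)
print("cols",list(range(252,276)))
for r in range(157,190): print(r,g[r,252:276])
E
python3 t.py
```

```text
tip min [219.5 235.6] max [257.3 265.1] mid [238.4 250.4]
shaft+50 min [220.4 132.3] max [259.8 162.2] mid [240.1 147.3]
hole min [211.3 271.3] max [279.4 324.9] mid [245.4 298.1]
8x px per mm: x [0.66957262 2.38528391] y [ 3.02098958 -0.50529682]
cols [252, 253, 254, 255, 256, 257, 258, 259, 260, 261, 262, 263, 264, 265, 266, 267, 268, 269, 270, 271, 272, 273, 274, 275]
157 [117 116 115 117 114 114 114 112  90  68  62  60  63  66  79  80  84  83
  81  83  80  82  83  82]
158 [117 115 114 115 115 112 114 114  97  84  80  81  81  80  83  83  81  80
  81  83  85  84  84  83]
159 [115 114 113 114 114 115 115 116  98  85  84  82  82  80  82  84  83  84
  82  84  83  83  83  84]
160 [114 115 114 116 111 113 115 114  98  85  82  83  83  82  82  84  86  85
  85  85  82  85  84  82]
161 [115 115 116 116 114 114 115 116  99  85  84  84  84  79  81  84  84  83
  83  81  82  86  82  79]
162 [120 122 124 123 116 114 114 116 101  82  85  82  82  83  83  84  82  83
  81  83  84  84  83  83]
163 [130 130 134 130 123 116 116 112  96  83  83  84  80  82  82  82  82  83
  84  81  82  85 101 107]
164 [
[... 1972 characters left out ...]
 166 124 109  96  95  92  93  92  96  93  95 108 111 113
 110 110 111 110  94  90]
184 [121 116 115 118 121 116 113 104  97  92  91  91  96  99 102 111 113 112
 108 110 110 112  96  86]
185 [115 110 110 114 113 116 114 108 109 100  98  97 103 102 111 112 112 112
 112 111 109 113 112 112]
186 [115 110 114 116 113 114 110 113 110 109 112 110 110 112 113 112 113 112
 113 110 110 112 126 139]
187 [150 123 146 151 124 114 111 114 110 111 112 112 113 111 116 113 111 109
 111 110 112 110 124 139]
188 [188 159 183 192 162 122 118 111 113 114 112 113 113 109 112 112 109 112
 111 111 111 114 124 138]
189 [194 187 199 207 203 163 162 135 148 148 122 118 143 117 114 113 111 109
 110 108 109 123 126 138]
```

The projection gives an offset to the hole of about +0.5 mm in x and +1 mm in y, with the shaft upright. I'll shift, then lower slowly to avoid transients.

jog_arm(deltas=[0.005, 0.01, -0.04, 0, 0, 0, 0.005, 0.01, -0.08, 0, 0, 0, 0.005, 0.01, -0.12, 0, 0, 0, 0.005, 0.01, -0.15, 0, 0, 0, 0.005, 0.01, -0.15, 0, 0, 0])

```text
time: 19.37
tool_pos: [0.5608, 0.0269, 0.2157]
tool_rot: [3.141, 0.002, -0.256]
contact_force: [0.8, 0.3, -1.5]
opening: 0.0237
```

jog_arm(deltas=[0, 0, 0, 0, 0, 0, 0, 0, 0, 0, 0, 0, 0, 0, 0, 0, 0, 0, 0, 0, 0, 0, 0, 0, 0, 0, 0, 0, 0, 0])

```text
time: 19.78
tool_pos: [0.5613, 0.0268, 0.2169]
tool_rot: [3.142, -0.0, -0.256]
contact_force: [-0.2, 0.4, -1.1]
opening: 0.0235
```

```bash
python3 v.py g8 scene 232 140 60 55 10; sed 's/g7/g8/' t.py > t2.py; python3 t2.py | sed -n '1,3p;18,37p'
```

```text
[0.5613 0.0268 0.2169] [ 3.1415e+00 -3.0000e-04 -2.5600e-01] [-0.2  0.4 -1.1] [ 0.04  0.04 -0.03] 0.02353780063494059 19.7833
tip min [223.  265.4] max [260.4 294.8] mid [241.7 280.1]
shaft+50 min [224.  164.5] max [263.  194.3] mid [243.5 179.4]
hole min [211.3 271.3] max [279.4 324.9] mid [245.4 298.1]
163 [121 121 121 123 129 118 115 117 114  85  82  85  79  82  85  84  83  85
  82  83  83  80  82  83]
164 [129 131 133 131 133 117 117 116 113  85  81  83  84  81  81  83  81  83
  83  83  82  83  85 105]
165 [142 157 161 153 151 146 142 143 138  94  83  83  82  83  87  87  86  85
  88  86  86  88 106 125]
166 [161 185 188 159 150 176 178 175 176 102  83  83  84  90 103 104 100 100
  98  90  95 103 120 129]
167 [158 186 187 127 101 158 182 168 179 106  82  80  83  91 107 111 110 111
  94  78  96 108 114 128]
168 [162 186 185 123 110 144 157 130 156  99  83  83  83  88 106 112 110 107
  75  51  83 107 111 128]
169 [150 163 162 138 134 156 127 111 116  87  83  85  81  88 108 111 111 112
  93  83  97 108 110 129]
170 [121 117 116 114 116 118 112 110 109  84  80  81  84  88 106 113 111 112
 112 109 112 112 113 130]
171 [116 113 111 111 109 112 110 113 112  87  83  81  81  88 109 112 111 110
 111 113 111 113 110 125]
172 [122 146 148 123 118 115 115 112 109  85  81  80  81  89 108 111 109 112
 109 114 113 110 113 128]
```

View pics/g8.png

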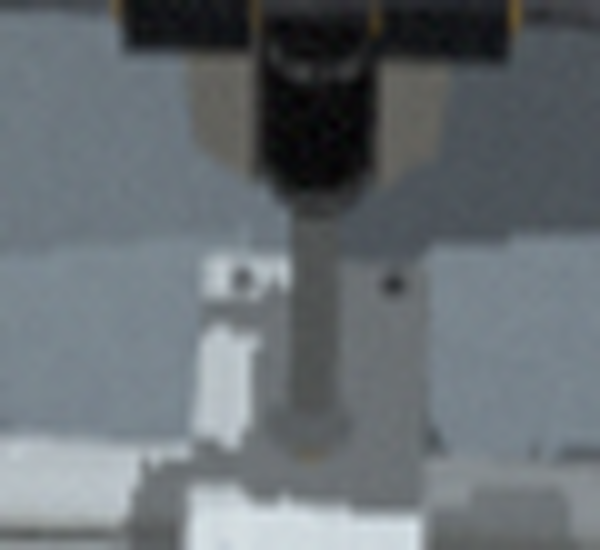

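The tip is centred above the hole within about 0.6 mm, so I'll lower it slowly.

jog_arm(deltas=[-0.003, -0.004, -0.04, 0, 0, 0, -0.003, -0.004, -0.1, 0, 0, 0, -0.003, -0.004, -0.16, 0, 0, 0, -0.003, -0.004, -0.2, 0, 0, 0, -0.003, -0.004, -0.22, 0, 0, 0])

```text
time: 20.25
tool_pos: [0.5604, 0.0265, 0.1935]
tool_rot: [3.141, 0.002, -0.256]
contact_force: [0.3, -0.6, -1.7]
opening: 0.0235
```

jog_arm(deltas=[0, 0, 0, 0, 0, 0, 0, 0, -0.05, 0, 0, 0, 0, 0, -0.11, 0, 0, 0, 0, 0, -0.17, 0, 0, 0, 0, 0, -0.22, 0, 0, 0])

```text
time: 20.67
tool_pos: [0.5607, 0.0265, 0.1719]
tool_rot: [3.141, 0.001, -0.256]
contact_force: [-0.9, -0.3, -2.1]
opening: 0.0234
```

jog_arm(deltas=[0, 0, -0.05, 0, 0, 0, 0, 0, -0.1, 0, 0, 0, 0, 0, -0.15, 0, 0, 0, 0, 0, -0.18, 0, 0, 0, 0, 0, -0.2, 0, 0, 0])

```text
time: 21.08
tool_pos: [0.5607, 0.0265, 0.1522]
tool_rot: [3.141, 0.001, -0.256]
contact_force: [-0.1, -0.3, -0.9]
opening: 0.0235
```

jog_arm(deltas=[0, 0, 0, 0, 0, 0, 0, 0, 0, 0, 0, 0, 0, 0, 0, 0, 0, 0, 0, 0, 0, 0, 0, 0, 0, 0, 0, 0, 0, 0])

```text
time: 21.5
tool_pos: [0.561, 0.0265, 0.153]
tool_rot: [3.142, -0.0, -0.256]
contact_force: [-0.5, -0.0, -1.9]
opening: 0.0234
```

```bash
python3 v.py g9 scene 182 140 122 85 6; sed 's/g7/g9/' t.py > t3.py; python3 t3.py | grep -A30 cols | sed -n '26,58p;1,2p'; python3 - <<'E'
import cv2
g=cv2.cvtColor(cv2.imread("pics/g9_scene.png"),cv2.COLOR_BGR2GRAY)
for r in range(170,188): print(r,g[r,254:272])
E
```

```text
[0.561  0.0265 0.153 ] [ 3.1416e+00 -5.0000e-04 -2.5600e-01] [-0.5 -0.  -1.9] [ 0.04 -0.01 -0.06] 0.023406056041559525 21.5
cols [252, 253, 254, 255, 256, 257, 258, 259, 260, 261, 262, 263, 264, 265, 266, 267, 268, 269, 270, 271, 272, 273, 274, 275]
157 [40 34 24 23 28 54 64 80 79 64 42 41 46 58 70 71 58 39 30 24 26 26 27 26]
  99 104 106 112 115 128]
175 [183 130 112 112 111 100  92  56  32  22  10  15  13  35  42  62  90 103
 107 111 109 113 114 127]
176 [184 131 111 113 114 115 113  76  51  46  34  32  36  51  65  95 108 113
 109 112 113 111 116 127]
177 [185 132 110 113 116 115 114  98  81  68  52  48  53  76  91 111 113 113
170 [98 98 96 50 21  8 11  9 18 18  8 18 16 22 44 92 98 96]
171 [96 98 97 52 22 10 15  6 12 14 15 16 13  4 41 94 98 96]
172 [94 97 96 52 17 13 13  7 15  9 12 11  7 15 42 93 99 98]
173 [102  98  96  53  27  11  14  16  12  13  11  15  18  14  42  92  99  98]
174 [108 104  98  70  55  30  15   6  16   6   9  14  14  32  60  95  99 104]
175 [112 112 111 100  92  56  32  22  10  15  13  35  42  62  90 103 107 111]
176 [111 113 114 115 113  76  51  46  34  32  36 
[... 186 characters left out ...]
79 [111 112 116 115 113 113 100  85  81  81  84  97 110 110 111 114 110 111]
180 [112 114 116 113 111 106  95  84  84  82  83  92 102 112 111 113 111 113]
181 [112 113 115 116 110  96  88  83  83  86  82  87  95 105 110 112 110 111]
182 [111 114 116 115 106  94  85  83  83  82  82  87  90 103 112 113 111 113]
183 [112 114 116 113 106  95  87  82  83  82  79  88  93 107 112 111 112 110]
184 [114 114 118 113 113 104  90  84  84  82  81  91 102 112 112 114 109 113]
185 [110 117 116 116 112 109 103  97  91  90  97 102 111 112 112 111 110 110]
186 [113 118 115 116 113 114 111 110 110 109 111 110 114 112 111 111 111 114]
187 [112 115 115 116 114 112 114 112 112 114 113 111 113 112 111 112 110 111]
```

View pics/g9.png

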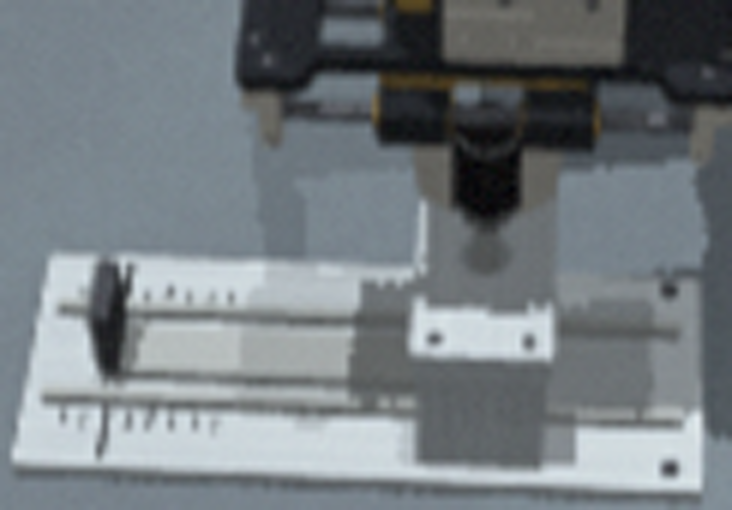

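The probe is down with no contact forces. In the scene image the shaft centre is at column 262.5 and the hole centre at 262.5. The slide is still at the mark, so I'm handing in.

```bash
python3 -c "
from cell import robot
s=robot.observe();print(s['tool_pos'],abs(s['qvel']).max(),s['time']);print(robot.hand_in())"
```

```text
[0.56102826 0.0264496  0.15296364] 0.0015640705389533718 21.55
the job is handed in; nothing more can be done
None
```

I pulled the slide to the long mark and let go of it. The probe is now held upright and still through the guide hole, and I handed the job in at 21.6 s.

- **Slide:** My first pull stopped about 2 mm short, so I took the tab again and pulled the rest. After letting go, the two cameras put it at about 49.3 and 50.0 mm out, against a target of 50 mm.
- **Depth:** The tip is about 46 mm above the table, halfway down the bore. I worked this out from the arm's height and the probe's known seat in its stand; I did not see it directly.
- **Centring:** In the scene camera the shaft and the hole line up within about 0.3 mm along the fixture's length. Across the fixture I could only estimate it, to about 1 mm, because the arm blocked the top camera.
- **Contact:** The readings while lowering stayed within about 2 N, the sensor noise plus the probe's weight, so there was no sign of touching the guide or the specimen.
- **Bystanders:** I did not go near the plug gauge, the jar or the screwdriver.
- **Disagreement:** The cameras and the arm differed by about 2 mm along y. I aligned the slide and the probe by comparing features within the same image.

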